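Fill the rack row, then hold its index plunger clear

TASK

Stand the two loose brass spacers from the bench upright on the rack's shelf beside the spacer already there, so that all three make one straight row along the middle of the shelf, side by side with no more than a finger's breadth (15 mm) between neighbours. Then let go of them, take the black knob of the sprung index plunger, pull it straight up as far as it goes so that its pin is well clear of its seat hole, and finish while still holding it there: the program ends with the knob held up in the gripper, so that a workmate can slide the rack along. Leave the bush and the other things on the bench where they are.

Things in the scene. Friction and masses are not known exactly. Their poses are not given: they have to be found in the camera images.
- rack: Metal index rack fixed to the bench. Origin: centre of its underside on the bench; x across it, y along it, z up. Base plate 90 (x) by 250 (y) by 8 mm, fixing screws to 12 mm high. On it a plain flat shelf 60 (x) by 150 (y) mm, with no lips: its top is 30 mm above the bench and spans x -30..30, y -120..30 mm, its middle line is x = 0. At y = +85 mm a bracket (top at z = 57 mm; upright at y 110..122) carries the vertical index plunger over a tongue with the seat hole.
- shelf_mid (a point): Centre of the shelf's top surface, at (0, -45, 30) mm in the rack's frame. Axes as the rack's.
- seat (a point): Mouth of the plunger's seat hole (9 mm wide) in the tongue's top, at (0, 85, 30) mm in the rack's frame.
- knob (a point): Middle of the plunger's black knob, on its axis; 86 mm above the bench with the pin home. The knob is a round grip of 26 mm diameter, 25 mm tall, from 13 mm below to 12 mm above this point; below it is the thinner steel barrel (18 mm diameter, then a nut of 24 mm diameter whose top is 23 mm under this point). Free on all sides. It rises with the plunger.
- plunger (a joint): Lift of the plunger in m: 0 = home (pin tip 4 mm down in the seat hole), 0.016 = fully back against its stop. A spring pulls it home with 5 N at 0 and 13 N at 0.016; it does not latch.
- standing_spacer: Brass spacer, a plain upright cylinder 29 mm in diameter (about 28 mm across where gripped) and 21 mm tall with a bore, loose, already standing on the shelf's middle line near the end away from the plunger. Origin: centre of its underside, z up.
- spacer_a: Brass spacer, same as the standing one (29 mm diameter, 21 mm tall, about 0.07 kg), standing loose on the bench in front of the rack. Origin: centre of its underside, z up.
- spacer_b: Second loose brass spacer on the bench, same shape and size. Origin: centre of its underside, z up.
- bush: Stepped aluminium bush, 34 mm diameter, 26 mm tall, on the bench in line with the loose spacers. Not part of the job. Origin: centre of its underside.
- cast_hub: Small cast hub, 62 mm diameter, 31 mm tall, on the bench behind the rack. Not part of the job. Origin: centre of its underside.
- tape_measure: Tape measure, 65 x 73 x 40 mm, on the bench behind the rack. Not part of the job. Origin: centre of its underside.
There are look-alikes about, which are no part of the job. What is shaped like the spacer_b but brown or red is not meant.

How it is judged (in metres and radians):
On the way, in this order (a step that is already met when the one before it is completed fails the run):
1. the three spacers stand released in one row on the shelf, the plunger still home (x of standing_spacer in the frame of rack between -0.009 and 0.009 m and z of standing_spacer in the frame of rack between 0.027 and 0.033 m and angle between each of standing_spacer, spacer_a, spacer_b's own z axis and vertical below 0.1 rad and linear speed of each of standing_spacer, spacer_a, spacer_b below 0.02 m/s and contact force between each of standing_spacer, spacer_a, spacer_b and the fingers below 0.3 N and y of standing_spacer in the frame of rack between -0.122 and 0.032 m and x of spacer_a in the frame of rack between -0.009 and 0.009 m and z of spacer_a in the frame of rack between 0.027 and 0.033 m and y of spacer_a in the frame of rack between -0.122 and 0.032 m and x of spacer_b in the frame of rack between -0.009 and 0.009 m and z of spacer_b in the frame of rack between 0.027 and 0.033 m and y of spacer_b in the frame of rack between -0.122 and 0.032 m and ((horizontal distance between standing_spacer and spacer_a below 0.047 m and horizontal distance between standing_spacer and spacer_b below 0.047 m) or (horizontal distance between spacer_a and standing_spacer below 0.047 m and horizontal distance between spacer_a and spacer_b below 0.047 m) or (horizontal distance between spacer_b and standing_spacer below 0.047 m and horizontal distance between spacer_b and spacer_a below 0.047 m)) and value of joint plunger below 0.003 m), for 0.2 s.
2. the plunger is pulled fully back by the fingers and held (value of joint plunger above 0.013 m and contact force between plunger and the fingers above 3 N), for 0.5 s.
At the end, for the whole second after the job is handed in: The three spacers stand upright and still on the shelf (within 9 mm of its middle line), untouched by the fingers, each with a neighbour's centre no more than 47 mm off so that they form one row; the plunger is lifted at least 13 mm of its 16 mm and the fingers hold it (at least 3 N) (all of step 2 and x of standing_spacer in the frame of rack between -0.009 and 0.009 m and z of standing_spacer in the frame of rack between 0.027 and 0.033 m and angle between each of standing_spacer, spacer_a, spacer_b's own z axis and vertical below 0.1 rad and linear speed of each of standing_spacer, spacer_a, spacer_b below 0.02 m/s and contact force between each of standing_spacer, spacer_a, spacer_b and the fingers below 0.3 N and y of standing_spacer in the frame of rack between -0.122 and 0.032 m and x of spacer_a in the frame of rack between -0.009 and 0.009 m and z of spacer_a in the frame of rack between 0.027 and 0.033 m and y of spacer_a in the frame of rack between -0.122 and 0.032 m and x of spacer_b in the frame of rack between -0.009 and 0.009 m and z of spacer_b in the frame of rack between 0.027 and 0.033 m and y of spacer_b in the frame of rack between -0.122 and 0.032 m and ((horizontal distance between standing_spacer and spacer_a below 0.047 m and horizontal distance between standing_spacer and spacer_b below 0.047 m) or (horizontal distance between spacer_a and standing_spacer below 0.047 m and horizontal distance between spacer_a and spacer_b below 0.047 m) or (horizontal distance between spacer_b and standing_spacer below 0.047 m and horizontal distance between spacer_b and spacer_a below 0.047 m))); the arm keeps its last pose, push and grip.
It fails at once if the bush, cast hub or tape measure is moved by more than 20 mm (distance of any of bush, cast_hub, tape_measure from where it was at the start of the episode above 0.02 m).
It also fails if it takes over 64 s, if anything falls off the work surface, if the arm or the gripper's body presses on something with over 40 N, if the wrist force passes 120 N, or if a joint passes its speed limit or range.

ROBOT

A 6-joint arm with a two-finger parallel gripper is mounted at the origin on a cart in front of the work surface, level with it; the furniture and walls round the work are solid. World frame = base frame: x ahead of the robot, y to its left, z up, the work surface at z = 0. Lengths are in mm, angles in degrees, forces in N, time in s.
With the tool pointing down it reaches from about 300 to 850 mm from the base axis. Payload 4.2 kg.
Tool frame: the origin (TCP) lies at the very end of the fingers, on their centre line; the grasp point (between the pads) lies 19 mm behind it; z points along the fingers, x is the direction in which the jaws open and shut, and the axes are right-handed (so a half turn about z gives the same grasp; the last joint's range is limited). The gripper opens to 91 mm and grips with 3 to 60 N. Pads are 32 mm wide; open, the fingers measure 118 mm over their backs; the gripper's body (76 mm by 178 mm) begins 60 mm behind the grasp point.
Start: joints at [73.682, 18.312, 89.639, -0, 72.044, -1.146], TCP at [150.489, 554.974, 213.976] pointing down, gripper open.
Joint ranges: [-177.97, 177.97], [-48.28, 115.42], [12.27, 149.76], [-77.06, 257.06], [2.81, 150.46], [-146.56, 146.56]. Speed limits (degrees/s): [147.25, 147.25, 180, 180, 180, 180].

INTERFACE

Orientations are given as [roll, pitch, yaw] about the fixed x, y, z axes, in that order (R = Rz(yaw) Ry(pitch) Rx(roll)).
In Python, from workcell import env gives the robot as it stands.
- The arm moves only by the tool servo_tool, never from a script. Its argument "plan" is a list of rows, each a list of 3 entries, a list of its own where there are three numbers: the turn, a rotation vector about the tool's x, y, z in degrees, then the shift along the tool's x, y, z in mm, then the finger opening in mm, from 0 to 91.2. In form: [[[ax, ay, az], [dx, dy, dz], claw], ...]. A call has exactly 10 rows; each row shifts and turns the pose as measured when the row begins, along the tool's axes as they then stand; what a row does not reach is not made up. A row lasts 1/8 s, in which the tool goes at most 62.5 mm and 10.7 degrees, less where a joint would pass 70% of its speed; a pose out of reach is approached as far as the arm can. A call with a gripper value outside its range is refused whole. The fingers move at their own pace and stop on an object; "squeeze" is the grip in N (left out, the last holds). Time passes only in rows, so rows that do not move let the fingers close, or fill a call up. It gives the time, the measured TCP pose, the force and the opening at its end, in the units of the state.
- env.state(): the state, without advancing time (a new reading comes with each control period).
- env.grab_frame(name): name is "scene" or "top" or "wrist"; returns a dict with "pixels" (384x512x3 uint8, red, green, blue), "intrinsics" (3x3 intrinsics, pixels), "eye" and "attitude" of the camera in the world. Camera axes: x right, y up, looking along -z (the intrinsics and any distortion apply to the point x, -y, -z); pixel columns grow to the right and rows downward; lengths in mm; the calibration is good to about 2 mm. A picture is of the moment at which its call begins. There is no depth.
- env.job_done(): hands the job in, once; it reports no verdict.
The state is a dict: "time_s": time; "qpos": joint angles; "qvel": joint speeds; "effort": joint torques, N m; "ee_pos": TCP position; "ee_rot": TCP orientation; "force": force on the tool from outside, world axes, zero at the start; "torque": the same for the moment, N m; "gripper_width": finger opening in mm.
Only numpy, scipy, OpenCV 4.12 (cv2) and the standard library are available. Lean on these libraries where they do the work, as an engineer would, in place of code of your own. Each camera call takes 0.05 s, during which the arm holds its last target.

## Working session

There is one attempt and no reset: what is moved stays moved. The work goes in short steps, Python scripts to look and compute and a tool call to move; the robot and the scene stay as the last step left them, time stands still between calls to the robot, and variables do not carry over. Pictures are saved under pics/ and viewed, and the job is handed in when it is done.

Besides the shell and the picture viewer there is one more tool, called in YAML: its name, and indented under it one key for each argument. servo_tool: Moves the arm, as the interface text tells. Its arguments: {"type":"object","properties":{"plan":{"type":"array"},"squeeze":{"type":"number"}},"required":["plan"]}

```bash
mkdir -p pics; ls; cat > h.py <<'E'
import numpy as np, cv2
from workcell import env
def snap(n,f):
    d=env.grab_frame(n); cv2.imwrite('pics/'+f,cv2.cvtColor(np.array(d['pixels'],dtype=np.uint8),cv2.COLOR_RGB2BGR)); np.savez('pics/'+f+'.npz',**{k:np.array(d[k]) for k in d if k in('pixels','intrinsics','eye','attitude')}); return d
E
python3 - <<'E'
from h import *
print(env.state())
for n in('scene','top','wrist'):
    d=snap(n,n+'0.png'); print(n,[k for k in d],d['intrinsics'],d['eye'],d['attitude'])
E
```

```text
pics
{'time_s': 0.0, 'qpos': array([ 7.36829214e+01,  1.83538239e+01,  8.97067357e+01,  2.87607354e-04,
        7.20455720e+01, -1.14799865e+00]), 'qvel': array([ 0.0228651 , -0.03778723, -0.04104959, -0.00258917,  0.09257679,
       -0.07481679]), 'effort': array([ 7.73016927e-04, -4.12462986e+01, -2.31973690e+01,  7.28415954e-02,
        4.56521718e-02, -1.38842065e-04]), 'ee_pos': array([150.33204299, 554.4650689 , 213.09618777]), 'ee_rot': array([-1.79997600e+02,  1.06104864e-01,  7.48308333e+01]), 'force': array([0.5825118 , 0.81419831, 0.22479938]), 'torque': array([ 0.01567682,  0.05566843, -0.05245122]), 'gripper_width': 91.36137757752493}
scene ['pixels', 'intrinsics', 'eye', 'attitude'] [[412.56237752   0.         257.01208467]
 [  0.         412.56237752 193.88047328]
 [  0.           0.           1.        ]] [-123.03504055  401.10386619  541.21338003] [  61.34786184   -1.02071968 -116.49738999]
top ['pixels', 'intrinsics', 'eye', 'attitude'] [[387.06160729   0.         252.64376   ]
 [  0.         387.06160729 186.71451675]
 [  0.           0.           1.        ]] [464.4463532   21.78335517 912.96465461] [  9.63748568   0.30286107 -89.02293242]
wrist ['pixels', 'intrinsics', 'eye', 'attitude'] [[291.15643961   0.         255.91906467]
 [  0.         291.15643961 195.7861277 ]
 [  0.           0.           1.        ]] [ 79.40197535 575.11244565 383.72768622] [-1.52874580e+01  7.02395302e-02  7.47977847e+01]
```

View pics/scene0.png

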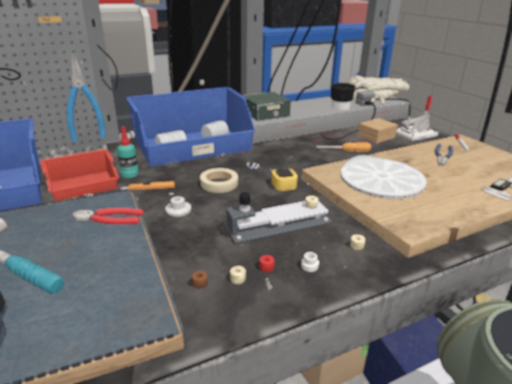

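View pics/top0.png

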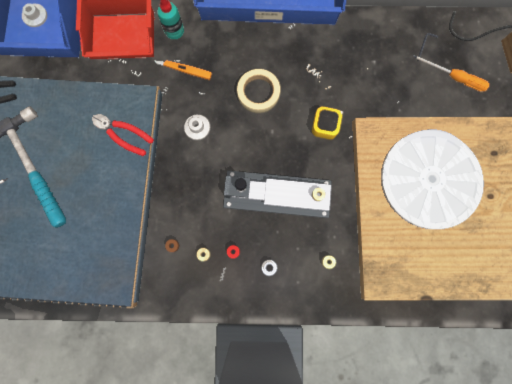

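View pics/wrist0.png

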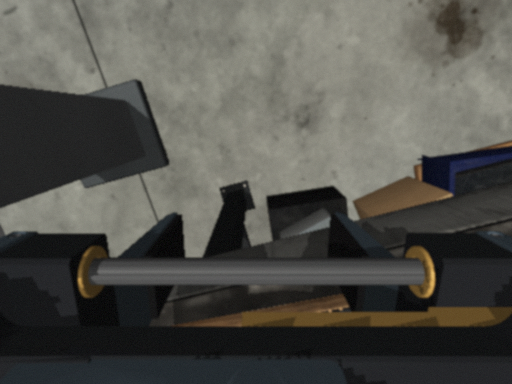

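```bash
cat >> h.py <<'E'
from scipy.spatial.transform import Rotation as Ro
def load(f): return dict(np.load('pics/'+f+'.npz'))
def ray(d,u,v,z):
    K=d['intrinsics']; R=Ro.from_euler('xyz',d['attitude'],degrees=True).as_matrix()
    r=R@np.array([(u-K[0,2])/K[0,0],-(v-K[1,2])/K[1,1],-1]); t=(z-d['eye'][2])/r[2]; return d['eye']+t*r
def proj(d,p):
    K=d['intrinsics']; R=Ro.from_euler('xyz',d['attitude'],degrees=True).as_matrix()
    c=R.T@(np.array(p)-d['eye']); return K[0,0]*c[0]/-c[2]+K[0,2], -K[1,1]*c[1]/-c[2]+K[1,2]
def blobs(d,lo,hi,box,mn=30):
    hsv=cv2.cvtColor(d['pixels'],cv2.COLOR_RGB2HSV); m=cv2.inRange(hsv,lo,hi)
    x0,y0,x1,y1=box; k=np.zeros_like(m);k[y0:y1,x0:x1]=m[y0:y1,x0:x1]
    n,l,s,c=cv2.connectedComponentsWithStats(k)
    return [(c[i].round(1),s[i].tolist()) for i in range(1,n) if s[i][4]>=mn]
E
python3 - <<'E'
from h import *
t=load('top0.png'); s=load('scene0.png')
for d,b,nm in((t,(160,170,350,290),'top'),(s,(180,180,380,300),'scene')):
    for c,st in blobs(d,(15,40,90),(40,255,255),b): print(nm,c,st,ray(d,*c,10.5).round(1),ray(d,*c,40.5).round(1))
im=cv2.cvtColor(t['pixels'],cv2.COLOR_RGB2BGR)[160:290,160:360]; cv2.imwrite('pics/crop1.png',cv2.resize(im,None,fx=4,fy=4,interpolation=cv2.INTER_CUBIC))
im=cv2.cvtColor(s['pixels'],cv2.COLOR_RGB2BGR)[170:300,180:380]; cv2.imwrite('pics/crop2.png',cv2.resize(im,None,fx=4,fy=4,interpolation=cv2.INTER_CUBIC))
E
```

```text
top [317.4 194. ] [312, 188, 13, 13, 103] [ 602.7 -123.6   10.5] [ 598.1 -118.8   40.5]
top [202.9 254.2] [196, 247, 15, 15, 174] [458.4 140.8  10.5] [458.6 136.9  40.5]
top [328.3 262. ] [321, 255, 16, 15, 153] [ 445.8 -146.8   10.5] [ 446.4 -141.2   40.5]
scene [219.  185.5] [200, 180, 39, 14, 433] [829.6  33.6  10.5] [775.8  54.4  40.5]
scene [284.7 184.9] [271, 180, 28, 12, 283] [ 756.8 -134.8   10.5] [ 707.  -104.5   40.5]
scene [350.7 201.3] [304, 180, 76, 57, 1782] [ 603.5 -245.9   10.5] [ 562.5 -209.3   40.5]
scene [311.3 200.5] [305, 195, 15, 13, 147] [ 650.5 -154.    10.5] [ 606.8 -122.6   40.5]
scene [357.3 241.6] [350, 233, 16, 18, 239] [ 450.1 -145.2   10.5] [ 417.7 -114.4   40.5]
scene [237.8 274.2] [229, 265, 18, 20, 303] [461.8 141.4  10.5] [428.7 156.1  40.5]
```

View pics/crop1.png

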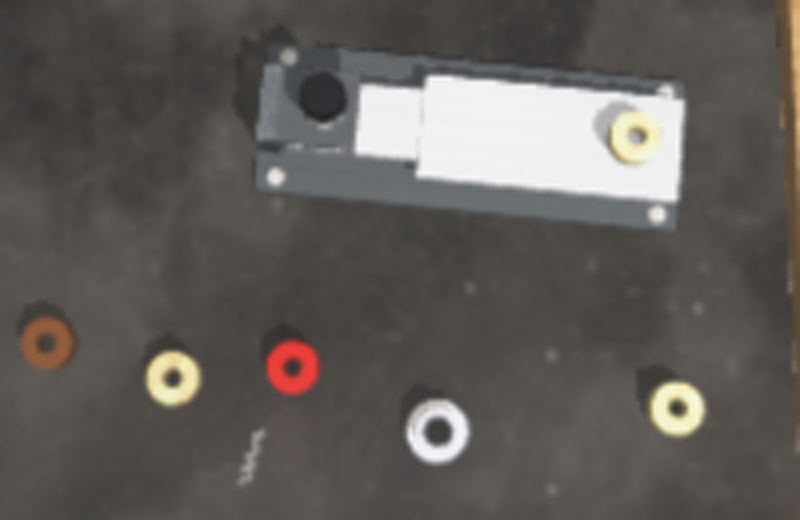

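View pics/crop2.png

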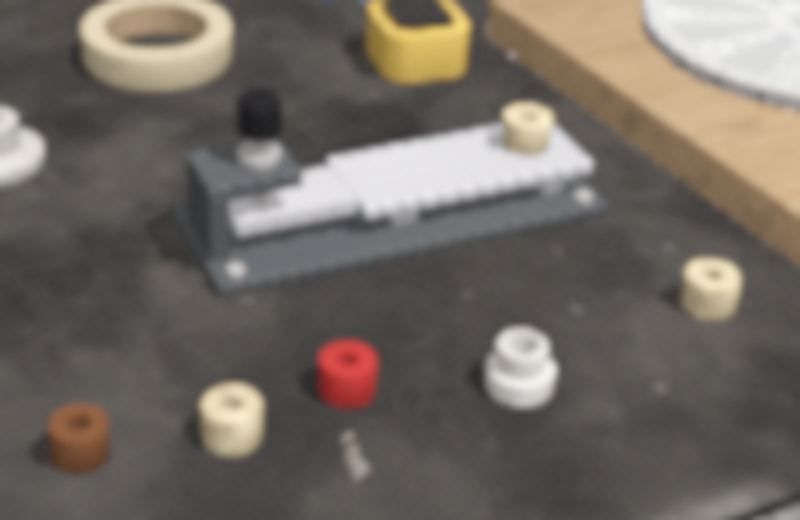

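```bash
python3 - <<'E'
from h import *
t=load('top0.png'); s=load('scene0.png')
P=[(427,75),(684,98),(681,202),(416,178)]
q=[ray(t,160+(x)/4,160+(y)/4,30)[:2] for x,y in P]
for a in q: print(a.round(1))
print([np.linalg.norm(q[i]-q[(i+1)%4]).round(1) for i in range(4)])
ya=(q[0]+q[3])/2-(q[1]+q[2])/2; print('axis deg',np.degrees(np.arctan2(ya[1],ya[0])), 'mid',sum(q)/4)
print('standing top',ray(t,160+635/4,160+137/4,51).round(1))
print('knob top',ray(t,160+323/4,160+97/4,98).round(1))
W=[(289,56,12),(275,177,12),(666,92,12),(657,214,12)]
c=[ray(t,160+x/4,160+y/4,z) for x,y,z in W]; print(np.round(c,1), np.mean(c,axis=0))
# scene check: knob mid
print('scene knob mid',ray(s,180+260/4,170+113/4,86).round(1),'stand',ray(s,180+527/4,170+127/4,40.5).round(1))
E
```

```text
[633.6  -3.4]
[ 622.4 -152.2]
[ 562.  -149.4]
[573.3   2.2]
[np.float64(149.2), np.float64(60.5), np.float64(152.1), np.float64(60.5)]
axis deg 85.72001657770507 mid [597.81020964 -75.6991707 ]
standing top [ 595.9 -120.1   51. ]
knob top [607.7  54.   98. ]
[[ 647.2   78.1   12. ]
 [ 574.8   84.4   12. ]
 [ 629.1 -145.2   12. ]
 [ 556.7 -138.8   12. ]] [601.92313479 -30.36502756  12.        ]
scene knob mid [612.   55.9  86. ] stand [ 601.  -120.2   40.5]
```

```bash
cat >> h.py <<'E'
def need(p,yaw=-4.5):
    s=env.state(); R=Ro.from_euler('xyz',s['ee_rot'],degrees=True); T=Ro.from_euler('xyz',[180,0,yaw],degrees=True)
    print('t',round(float(s['time_s']),2),'pos',np.array(s['ee_pos']).round(1),'rot',np.array(s['ee_rot']).round(2),'F',np.array(s['force']).round(1),'w',round(float(s['gripper_width']),1),'q',np.array(s['qpos']).round(0))
    print('turn',(R.inv()*T).as_rotvec(degrees=True).round(2),'shift',R.inv().apply(np.array(p)-s['ee_pos']).round(1),'shift after turn',T.inv().apply(np.array(p)-s['ee_pos']).round(1))
E
echo
```

servo_tool:
  plan:
    - [[0,0,10],[0,0,0],91]
    - [[0,0,10],[0,0,0],91]
    - [[0,0,10],[0,0,0],91]
    - [[0,0,10],[0,0,0],91]
    - [[0,0,10],[0,0,0],91]
    - [[0,0,10],[0,0,0],91]
    - [[0,0,10],[0,0,0],91]
    - [[0,0,10],[0,0,0],91]
    - [[0,0,0],[0,0,0],91]
    - [[0,0,0],[0,0,0],91]

```text
time_s: 1.4
ee_pos: [149.7, 552.4, 209.7]
ee_rot: [179.5, 0.1, -7.6]
force: [0.4, -0.1, 0.5]
gripper_width: 91.1
```

```bash
python3 -c "
from h import *
need([460,141,100])"
```

```text
t 1.4 pos [149.7 552.4 209.7] rot [ 1.7947e+02  9.0000e-02 -7.5800e+00] F [ 0.4 -0.1  0.5] w 91.1 q [74. 19. 90.  0. 72. 81.]
turn [ 0.53  0.1  -3.08] shift [362.  365.9 112.5] shift after turn [341.6 385.8 109.7]
```

servo_tool:
  plan:
    - [[0,0,-3],[0,0,0],91]
    - [[0.5,0,0],[38,43,8],91]
    - [[0,0,0],[38,43,8],91]
    - [[0,0,0],[38,43,8],91]
    - [[0,0,0],[38,43,8],91]
    - [[0,0,0],[38,43,8],91]
    - [[0,0,0],[38,43,8],91]
    - [[0,0,0],[38,43,8],91]
    - [[0,0,0],[30,34,5],91]
    - [[0,0,0],[0,0,0],91]

```text
time_s: 2.65
ee_pos: [431.4, 190.1, 146.7]
ee_rot: [-179.7, -0.1, -3.1]
force: [-0.7, -0.5, 0.3]
gripper_width: 90.9
```

```bash
python3 -c "
from h import *
need([460,141,100])"
```

```text
t 2.65 pos [431.4 190.1 146.7] rot [-1.7973e+02 -1.4000e-01 -3.0600e+00] F [-0.7 -0.5  0.3] w 90.9 q [ 22.  12. 109.   0.  59.  25.]
turn [-0.27 -0.14  1.44] shift [31.1 47.7 46.5] shift after turn [32.4 46.7 46.7]
```

servo_tool:
  plan:
    - [[0,0,1],[16,24,15],91]
    - [[0,0,0.4],[14,20,15],91]
    - [[0,0,0],[2,3,10],91]
    - [[0,0,0],[0,0,5],91]
    - [[0,0,0],[0,0,0],91]
    - [[0,0,0],[0,0,0],91]
    - [[0,0,0],[0,0,0],91]
    - [[0,0,0],[0,0,0],91]
    - [[0,0,0],[0,0,0],91]
    - [[0,0,0],[0,0,0],91]

```text
time_s: 3.9
ee_pos: [459.7, 146.2, 102.6]
ee_rot: [-179.5, -0.3, -3.9]
force: [-0.2, -0.7, -1.0]
gripper_width: 90.5
```

```bash
python3 -c "
from h import *
need([460,141,6])
snap('wrist','w1.png');snap('top','t1.png');d=load('w1.png');print(d['eye'],d['attitude'])"
```

```text
t 3.9 pos [459.7 146.2 102.6] rot [-179.47   -0.28   -3.91] F [-0.2 -0.7 -1. ] w 90.5 q [ 16.  16. 111.   1.  53.  20.]
turn [-0.53 -0.28  0.59] shift [ 0.1  6.  96.5] shift after turn [ 0.7  5.1 96.6]
[464.54687222 219.64726089 273.76596547] [-14.73225179  -0.28910317  -3.94213268]
```

View pics/w1.png

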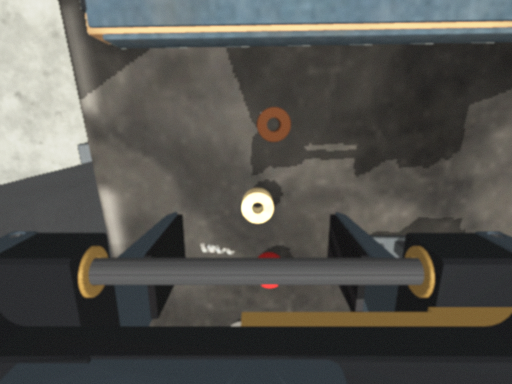

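```bash
python3 -c "
from h import *
d=load('w1.png')
for c,st in blobs(d,(15,30,120),(40,255,255),(225,185,300,235)): print(c,st,ray(d,*c,15).round(1))
b=ray(d,257.5,206,21);print(b, proj(d,[460,146,6]))"
```

```text
[257.2 202.4] [240, 188, 35, 37, 303] [461.9 145.3  15. ]
[257.8 208.2] [251, 201, 14, 14, 115] [462.1 139.7  15. ]
[462.02094185 143.60538704  21.        ] (np.float64(255.05517651841257), np.float64(199.21064335401206))
```

servo_tool:
  plan:
    - [[-0.5,-0.3,0.6],[1,4,30],91]
    - [[0,0,0],[0,1,30],80]
    - [[0,0,0],[0,0,22],70]
    - [[0,0,0],[0,0,8],60]
    - [[0,0,0],[0,0,3],60]
    - [[0,0,0],[0,0,1],60]
    - [[0,0,0],[0,0,0],60]
    - [[0,0,0],[0,0,0],60]
    - [[0,0,0],[0,0,0],60]
    - [[0,0,0],[0,0,0],60]

```text
time_s: 5.25
ee_pos: [464.3, 142.1, 9.4]
ee_rot: [-179.8, -0.5, -4.6]
force: [-0.7, 0.1, -0.0]
gripper_width: 60.3
```

```bash
python3 -c "
from h import *
need([461.5,142,5])"
```

```text
t 5.25 pos [464.3 142.1   9.4] rot [-179.8    -0.45   -4.56] F [-0.7  0.1 -0. ] w 60.3 q [ 16.  24. 117.   0.  39.  20.]
turn [-0.2  -0.45 -0.06] shift [-2.8  0.3  4.3] shift after turn [-2.8  0.3  4.4]
```

servo_tool:
  plan:
    - [[-0.2,-0.4,0],[-3,0,4],60]
    - [[0,0,0],[0,0,1],60]
    - [[0,0,0],[0,0,0],20]
    - [[0,0,0],[0,0,0],20]
    - [[0,0,0],[0,0,0],20]
    - [[0,0,0],[0,0,0],20]
    - [[0,0,0],[0,0,0],20]
    - [[0,0,0],[0,0,0],20]
    - [[0,0,0],[0,0,0],20]
    - [[0,0,0],[0,0,0],20]
  squeeze: 20

```text
time_s: 6.5
ee_pos: [461.0, 142.3, 3.9]
ee_rot: [180.0, -0.0, -4.6]
force: [-0.6, 0.2, -0.1]
gripper_width: 28.4
```

```bash
python3 -c "
from h import *
need([461.5,142,5]);snap('wrist','w2.png');snap('scene','s2.png')"
```

```text
t 6.5 pos [461.  142.3   3.9] rot [ 1.7998e+02 -1.0000e-02 -4.5700e+00] F [-0.6  0.2 -0.1] w 28.4 q [ 16.  24. 117.  -0.  39.  20.]
turn [ 0.02 -0.01 -0.07] shift [ 0.5  0.3 -1.1] shift after turn [ 0.5  0.3 -1.1]
```

View pics/s2.png

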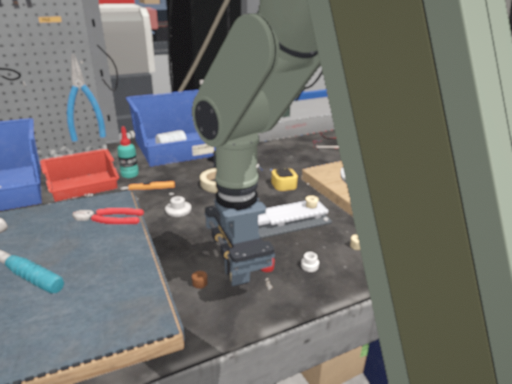

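servo_tool:
  plan:
    - [[0,0,0],[0,0,-10],20]
    - [[0,0,0],[0,0,-30],20]
    - [[0,0,0],[0,0,-30],20]
    - [[0,0,0],[0,20,-20],20]
    - [[0,0,0],[20,40,0],20]
    - [[0,0,0],[30,40,0],20]
    - [[0,0,0],[30,40,0],20]
    - [[0,0,0],[30,40,0],20]
    - [[0,0,0],[20,20,0],20]
    - [[0,0,0],[0,0,0],20]
  squeeze: 25

```text
time_s: 7.85
ee_pos: [578.8, -73.5, 103.5]
ee_rot: [-180.0, -0.4, -4.5]
force: [-0.5, 0.3, -1.3]
gripper_width: 27.9
```

```bash
python3 -c "
from h import *
need([600,-81,80])"
```

```text
t 7.85 pos [578.8 -73.5 103.5] rot [-180.     -0.37   -4.46] F [-0.5  0.3 -1.3] w 27.9 q [-8. 24. 98.  0. 58. -4.]
turn [-0.   -0.37  0.04] shift [21.5  5.9 23.6] shift after turn [21.7  5.8 23.5]
```

servo_tool:
  plan:
    - [[0,-0.3,0],[14,4,0],20]
    - [[0,0,0],[6,2,0],20]
    - [[0,0,0],[0,0,0],20]
    - [[0,0,0],[0,0,0],20]
    - [[0,0,0],[0,0,0],20]
    - [[0,0,0],[0,0,0],20]
    - [[0,0,0],[0,0,0],20]
    - [[0,0,0],[0,0,0],20]
    - [[0,0,0],[0,0,0],20]
    - [[0,0,0],[0,0,0],20]

```text
time_s: 9.1
ee_pos: [594.2, -77.7, 104.3]
ee_rot: [-179.9, 0.2, -4.3]
force: [-0.2, 0.5, -1.7]
gripper_width: 28.0
```

```bash
python3 -c "
from h import *
need([600,-81,38]);snap('wrist','w3.png');snap('scene','s3.png')"
```

```text
t 9.1 pos [594.2 -77.7 104.3] rot [-179.91    0.22   -4.34] F [-0.2  0.5 -1.7] w 28.0 q [-9. 25. 95.  0. 60. -4.]
turn [-0.09  0.22  0.16] shift [ 6.3  2.9 66.3] shift after turn [ 6.1  2.8 66.3]
```

View pics/s3.png

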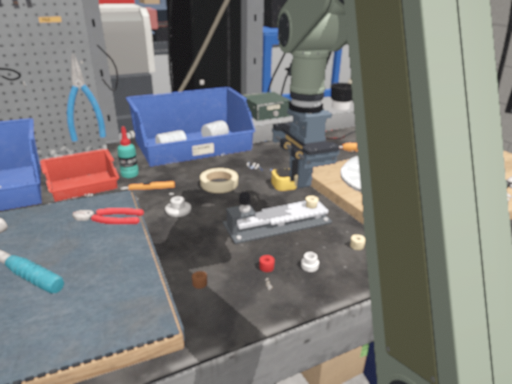

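View pics/w3.png

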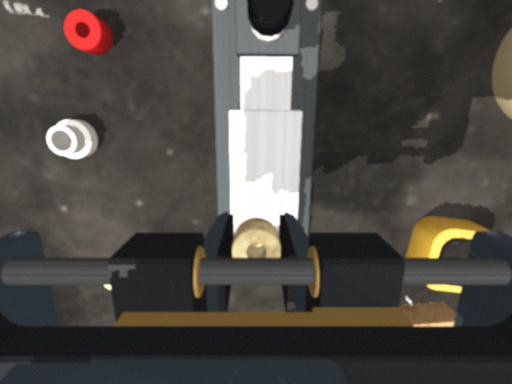

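```bash
python3 -c "
from h import *
d=load('w3.png')
g=cv2.cvtColor(d['pixels'],cv2.COLOR_RGB2GRAY).astype(float)
e=np.array([597.,-75]);
for r in (118,125,135,145,160,175,190,200):
    row=np.abs(np.diff(g[r,222:312])); 
    row=g[r,222:312]; on=np.where(row>175)[0]; l,rr=222+on[0],222+on[-1]
    a=ray(d,l-.5,r,30);b=ray(d,rr+.5,r,30);m=(a+b)/2;print(r,l,rr,a.round(1)[:2],b.round(1)[:2],m.round(1)[:2],'w',(b-a)[0].round(1),'mid at y=-75 =>',(m[0]-(m[1]+75)*.0785).round(1))
print('end',ray(d,266,111,30))
"
```

```text
118 228 301 [577.1  -2.2] [637.1  -6.7] [607.1  -4.5] w 60.0 mid at y=-75 => 601.6
125 228 300 [576.6  -7.7] [636.1 -12.2] [606.3  -9.9] w 59.5 mid at y=-75 => 601.2
135 228 300 [575.7 -15.6] [635.8 -20.2] [605.8 -17.9] w 60.0 mid at y=-75 => 601.3
145 228 300 [574.9 -23.8] [635.5 -28.4] [605.2 -26.1] w 60.6 mid at y=-75 => 601.4
160 229 299 [574.5 -36.3] [634.2 -40.8] [604.3 -38.6] w 59.7 mid at y=-75 => 601.5
175 229 298 [573.2 -49.1] [632.9 -53.6] [603.  -51.4] w 59.7 mid at y=-75 => 601.2
190 229 297 [571.9 -62.3] [631.5 -66.8] [601.7 -64.5] w 59.6 mid at y=-75 => 600.8
200 229 298 [570.9 -71.2] [632.  -75.8] [601.5 -73.5] w 61.1 mid at y=-75 => 601.4
end [608.69235873   0.90420133  30.        ]
```

servo_tool:
  plan:
    - [[0,0,0],[5,3,20],20]
    - [[0,0,0],[1,0,20],20]
    - [[0,0,0],[0,0,14],20]
    - [[0,0,0],[0,0,5],20]
    - [[0,0,0],[0,0,0],20]
    - [[0,0,0],[0,0,0],20]
    - [[0,0,0],[0,0,0],20]
    - [[0,0,0],[0,0,0],20]
    - [[0,0,0],[0,0,0],20]
    - [[0,0,0],[0,0,0],20]

```text
time_s: 10.45
ee_pos: [602.1, -81.5, 46.5]
ee_rot: [-179.9, -0.1, -4.3]
force: [0.7, -0.2, -1.7]
gripper_width: 27.8
```

```bash
python3 -c "
from h import *
need([600.2,-81,34.2])"
```

```text
t 10.45 pos [602.1 -81.5  46.5] rot [-1.7994e+02 -1.4000e-01 -4.3300e+00] F [ 0.7 -0.2 -1.7] w 27.8 q [-9. 29. 98.  0. 52. -5.]
turn [-0.06 -0.14  0.17] shift [-2.  -0.3 12.3] shift after turn [-2.  -0.3 12.3]
```

servo_tool:
  plan:
    - [[0,0,0],[-2,0,5],20]
    - [[0,0,0],[0,0,4],20]
    - [[0,0,0],[0,0,2],20]
    - [[0,0,0],[0,0,1],20]
    - [[0,0,0],[0,0,0],20]
    - [[0,0,0],[0,0,0],20]
    - [[0,0,0],[0,0,0],20]
    - [[0,0,0],[0,0,0],20]
    - [[0,0,0],[0,0,0],20]
    - [[0,0,0],[0,0,0],20]

```text
time_s: 11.7
ee_pos: [599.8, -81.3, 33.9]
ee_rot: [-179.9, -0.1, -4.3]
force: [-0.7, -0.9, 0.2]
gripper_width: 28.0
```

```bash
python3 -c "
from h import *
need([600.2,-81,34.2])"
```

```text
t 11.7 pos [599.8 -81.3  33.9] rot [-1.7993e+02 -1.1000e-01 -4.3400e+00] F [-0.7 -0.9  0.2] w 28.0 q [-9. 30. 99.  0. 51. -5.]
turn [-0.07 -0.11  0.16] shift [ 0.3 -0.3 -0.3] shift after turn [ 0.3 -0.3 -0.3]
```

servo_tool:
  plan:
    - [[0,0,0],[0,0,0],32]
    - [[0,0,0],[0,0,0],40]
    - [[0,0,0],[0,0,0],60]
    - [[0,0,0],[0,0,0],60]
    - [[0,0,0],[0,0,-10],60]
    - [[0,0,0],[0,0,-25],60]
    - [[0,0,0],[0,0,-30],60]
    - [[0,0,0],[0,0,-10],60]
    - [[0,0,0],[0,0,0],60]
    - [[0,0,0],[0,0,0],60]

```text
time_s: 12.95
ee_pos: [599.6, -81.4, 111.8]
ee_rot: [-179.9, -0.1, -4.3]
force: [0.6, 0.4, 0.1]
gripper_width: 60.0
```

```bash
python3 -c "
from h import *
need([448,-145,100]);snap('scene','s4.png');d=snap('top','t4.png')
im=cv2.imread('pics/s4.png')[170:300,180:380]; cv2.imwrite('pics/s4c.png',cv2.resize(im,None,fx=4,fy=4,interpolation=cv2.INTER_CUBIC))"
```

```text
t 12.95 pos [599.6 -81.4 111.8] rot [-1.7993e+02 -1.2000e-01 -4.3400e+00] F [0.6 0.4 0.1] w 60.0 q [-9. 25. 94.  0. 60. -5.]
turn [-0.07 -0.12  0.16] shift [-146.3   74.9   11.5] shift after turn [-146.1   75.3   11.8]
```

View pics/s4c.png

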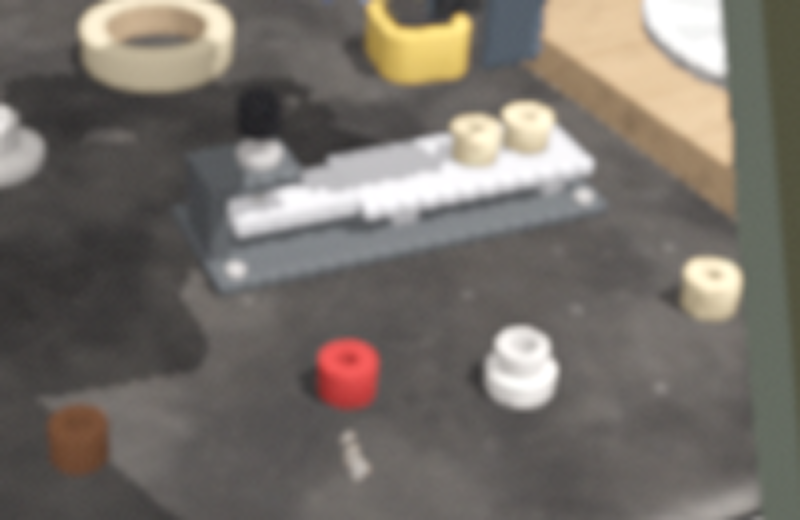

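servo_tool:
  plan:
    - [[0,0,0],[-36,18,0],60]
    - [[0,0,0],[-36,18,0],60]
    - [[0,0,0],[-36,18,0],60]
    - [[0,0,0],[-28,14,0],60]
    - [[0,0,0],[0,0,0],60]
    - [[0,0,0],[0,0,0],60]
    - [[0,0,0],[0,0,0],60]
    - [[0,0,0],[0,0,0],60]
    - [[0,0,0],[0,0,0],60]
    - [[0,0,0],[0,0,0],60]

```text
time_s: 14.3
ee_pos: [456.3, -138.7, 106.3]
ee_rot: [-179.8, 0.3, -4.2]
force: [0.4, 0.2, 0.8]
gripper_width: 60.0
```

```bash
python3 -c "
from h import *
need([449,-145,5]);snap('wrist','w5.png');d=load('w5.png')
for c,st in blobs(d,(15,30,120),(40,255,255),(225,170,300,245)): print(c,st,ray(d,*c,15).round(1))
s=load('s4.png')
for x,y in((476,139),(527,127)): print(ray(s,180+x/4,170+y/4,40.5))"
```

```text
t 14.3 pos [ 456.3 -138.7  106.3] rot [-179.83    0.26   -4.16] F [0.4 0.2 0.8] w 60.0 q [-18.  16. 111.   0.  54. -14.]
turn [-0.16  0.26  0.34] shift [ -6.4   7.1 101.3] shift after turn [ -6.8   6.9 101.3]
[249.1 204. ] [232, 190, 34, 35, 279] [ 449.9 -142.2   15. ]
[249. 209.] [242, 202, 15, 14, 126] [ 449.4 -147.1   15. ]
[601.62276037 -83.86034475  40.5       ]
[ 601.03014167 -120.18302744   40.5       ]
```

View pics/w5.png

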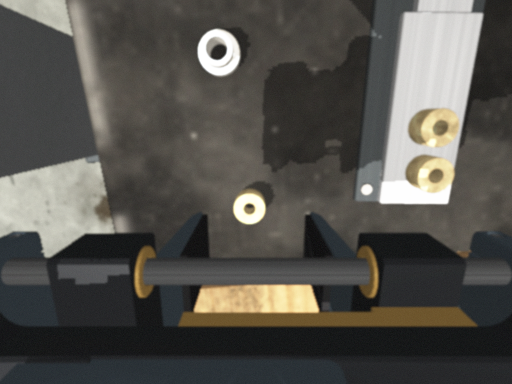

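servo_tool:
  plan:
    - [[0,0.2,0.3],[-5,5,20],60]
    - [[0,0,0],[-2,2,25],60]
    - [[0,0,0],[0,0,25],60]
    - [[0,0,0],[0,0,14],60]
    - [[0,0,0],[0,0,3],60]
    - [[0,0,0],[0,0,0],60]
    - [[0,0,0],[0,0,0],60]
    - [[0,0,0],[0,0,0],60]
    - [[0,0,0],[0,0,0],60]
    - [[0,0,0],[0,0,0],60]

```text
time_s: 15.6
ee_pos: [451.6, -146.0, 19.9]
ee_rot: [-179.9, -0.4, -4.5]
force: [0.3, -0.8, -0.4]
gripper_width: 60.0
```

```bash
python3 -c "
from h import *
need([449,-145.5,4])"
```

```text
t 15.6 pos [ 451.6 -146.    19.9] rot [-179.95   -0.38   -4.46] F [ 0.3 -0.8 -0.4] w 60.0 q [-19.  22. 118.   0.  40. -15.]
turn [-0.05 -0.38  0.04] shift [-2.7 -0.3 15.9] shift after turn [-2.6 -0.3 15.9]
```

servo_tool:
  plan:
    - [[0,-0.3,0],[-2,0,8],60]
    - [[0,0,0],[0,0,5],60]
    - [[0,0,0],[0,0,2],60]
    - [[0,0,0],[0,0,0],50]
    - [[0,0,0],[0,0,0],20]
    - [[0,0,0],[0,0,0],20]
    - [[0,0,0],[0,0,0],20]
    - [[0,0,0],[0,0,0],20]
    - [[0,0,0],[0,0,0],20]
    - [[0,0,0],[0,0,0],20]
  squeeze: 25

```text
time_s: 16.85
ee_pos: [449.3, -145.7, 3.6]
ee_rot: [-179.9, -0.0, -4.5]
force: [1.5, -0.0, -1.4]
gripper_width: 27.8
```

```bash
python3 -c "
from h import *
need([603,-43,110])"
```

```text
t 16.85 pos [ 449.3 -145.7    3.6] rot [-1.7994e+02 -2.0000e-02 -4.4600e+00] F [ 1.5 -0.  -1.4] w 27.8 q [-19.  23. 119.   0.  38. -15.]
turn [-0.06 -0.02  0.04] shift [ 145.3 -114.5 -106.2] shift after turn [ 145.2 -114.4 -106.4]
```

servo_tool:
  plan:
    - [[0,0,0],[0,0,-10],20]
    - [[0,0,0],[0,0,-35],20]
    - [[0,0,0],[0,0,-35],20]
    - [[0,0,0],[0,-10,-20],20]
    - [[0,0,0],[30,-25,0],20]
    - [[0,0,0],[35,-28,0],20]
    - [[0,0,0],[35,-28,0],20]
    - [[0,0,0],[30,-18,0],20]
    - [[0,0,0],[10,-4,0],20]
    - [[0,0,0],[0,0,0],20]

```text
time_s: 18.1
ee_pos: [601.1, -41.7, 113.5]
ee_rot: [-180.0, -0.3, -4.5]
force: [0.7, -0.7, -0.6]
gripper_width: 28.1
```

```bash
python3 -c "
from h import *
need([603,-44,80])"
```

```text
t 18.1 pos [601.1 -41.7 113.5] rot [-180.     -0.27   -4.54] F [ 0.7 -0.7 -0.6] w 28.1 q [-5. 25. 94.  0. 60. -1.]
turn [-0.   -0.27 -0.04] shift [ 1.9  2.2 33.5] shift after turn [ 2.   2.2 33.5]
```

servo_tool:
  plan:
    - [[0,0,0],[2,2,10],20]
    - [[0,0,0],[0,0,20],20]
    - [[0,0,0],[0,0,20],20]
    - [[0,0,0],[0,0,12],20]
    - [[0,0,0],[0,0,3],20]
    - [[0,0,0],[0,0,0],20]
    - [[0,0,0],[0,0,0],20]
    - [[0,0,0],[0,0,0],20]
    - [[0,0,0],[0,0,0],20]
    - [[0,0,0],[0,0,0],20]

```text
time_s: 19.35
ee_pos: [599.0, -48.0, 47.8]
ee_rot: [179.9, -0.2, -4.8]
force: [1.1, -1.1, -0.7]
gripper_width: 28.0
```

```bash
python3 -c "
from h import *
need([602.8,-43.3,33.8])"
```

```text
t 19.35 pos [599.  -48.   47.8] rot [179.93  -0.23  -4.79] F [ 1.1 -1.1 -0.7] w 28.0 q [-6. 29. 99. -0. 52. -1.]
turn [ 0.07 -0.23 -0.29] shift [ 3.3 -5.  14. ] shift after turn [ 3.4 -5.  14. ]
```

servo_tool:
  plan:
    - [[0,0,0],[3,-5,0],20]
    - [[0,0,0],[0,0,5],20]
    - [[0,0,0],[0,0,5],20]
    - [[0,0,0],[0,0,2],20]
    - [[0,0,0],[0,0,0],20]
    - [[0,0,0],[0,0,0],20]
    - [[0,0,0],[0,0,0],20]
    - [[0,0,0],[0,0,0],20]
    - [[0,0,0],[0,0,0],20]
    - [[0,0,0],[0,0,0],20]

```text
time_s: 20.6
ee_pos: [602.8, -42.9, 34.9]
ee_rot: [179.9, -0.2, -4.8]
force: [0.5, -0.6, -0.3]
gripper_width: 28.1
```

```bash
python3 -c "
from h import *
need([602.8,-43.3,33.8])"
```

```text
t 20.6 pos [602.8 -42.9  34.9] rot [179.94  -0.23  -4.78] F [ 0.5 -0.6 -0.3] w 28.1 q [-5. 30. 99. -0. 51. -0.]
turn [ 0.06 -0.23 -0.28] shift [0.1 0.4 1.1] shift after turn [0.1 0.4 1.1]
```

servo_tool:
  plan:
    - [[0,0,0],[0,0,1],20]
    - [[0,0,0],[0,0,0.5],20]
    - [[0,0,0],[0,0,0],20]
    - [[0,0,0],[0,0,0],32]
    - [[0,0,0],[0,0,0],40]
    - [[0,0,0],[0,0,0],60]
    - [[0,0,0],[0,0,-10],60]
    - [[0,0,0],[0,0,-25],60]
    - [[0,0,0],[0,0,-30],60]
    - [[0,0,0],[0,0,-20],60]

```text
time_s: 21.85
ee_pos: [602.0, -42.7, 121.4]
ee_rot: [179.9, -0.1, -4.8]
force: [-0.2, 0.5, -0.1]
gripper_width: 60.2
```

servo_tool:
  plan:
    - [[0,0,0],[0,0,-20],60]
    - [[0,0,0],[0,-20,0],60]
    - [[0,0,0],[0,-20,0],60]
    - [[0,0,0],[0,-20,0],60]
    - [[0,0,0],[0,0,0],60]
    - [[0,0,0],[0,0,0],60]
    - [[0,0,0],[0,0,0],60]
    - [[0,0,0],[0,0,0],60]
    - [[0,0,0],[0,0,0],60]
    - [[0,0,0],[0,0,0],60]

```text
time_s: 23.1
ee_pos: [606.8, 21.4, 142.2]
ee_rot: [179.9, -0.1, -4.8]
force: [-0.1, -0.8, 0.4]
gripper_width: 60.3
```

```bash
python3 -c "
from h import *
need([609,54.4,120]);snap('scene','s6.png');snap('top','t6.png');snap('wrist','w6.png')
im=cv2.imread('pics/s6.png')[170:300,180:380]; cv2.imwrite('pics/s6c.png',cv2.resize(im,None,fx=4,fy=4,interpolation=cv2.INTER_CUBIC))"
```

```text
t 23.1 pos [606.8  21.4 142.2] rot [ 1.7991e+02 -1.3000e-01 -4.7700e+00] F [-0.1 -0.8  0.4] w 60.3 q [ 1. 24. 92. -0. 64.  6.]
turn [ 0.09 -0.13 -0.27] shift [ -0.6 -33.1  22.1] shift after turn [ -0.4 -33.   22.2]
```

View pics/s6c.png

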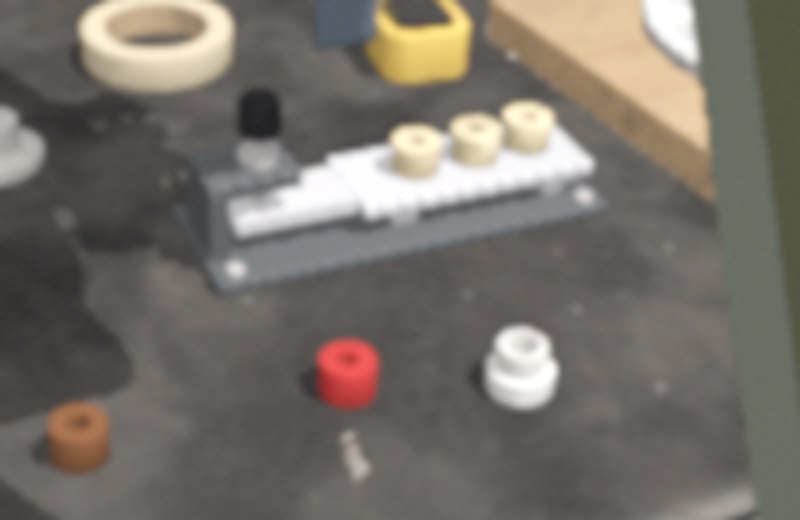

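View pics/w6.png

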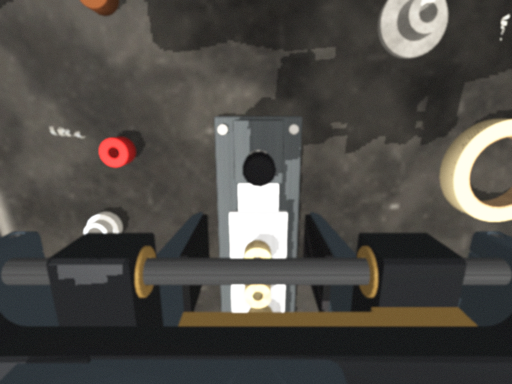

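View pics/t6.png

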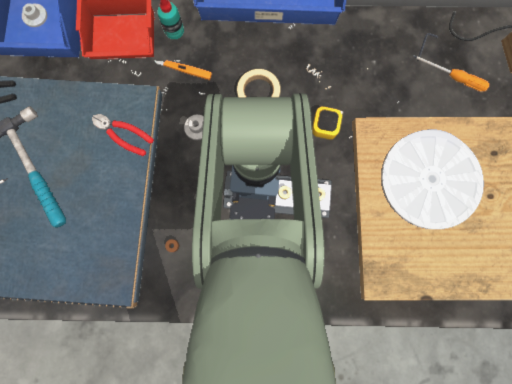

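```bash
python3 -c "
from h import *
d=load('w6.png');s=load('s6.png')
g=cv2.cvtColor(d['pixels'],cv2.COLOR_RGB2GRAY); 
m=(g[145:190,238:280]<38).astype(np.uint8); n,l,st,c=cv2.connectedComponentsWithStats(m); i=1+st[1:,4].argmax(); print(st[i],c[i]+[238,145], ray(d,238+c[i][0],145+c[i][1],98).round(1), ray(d,238+c[i][0],145+c[i][1],92).round(1))
for x,y in((415,150),(476,139),(527,127)): print(ray(s,180+x/4,170+y/4,40.5).round(1))
print(ray(s,180+260/4,170+113/4,86).round(1))
need([610,54.5,67])"
```

```text
[  6   8  31  32 789] [258.81749049 168.19011407] [612.8  59.1  98. ] [612.8  58.   92. ]
[605.7 -43.7  40.5]
[601.6 -83.9  40.5]
[ 601.  -120.2   40.5]
[612.   55.9  86. ]
t 23.25 pos [606.8  21.6 142.2] rot [ 1.7991e+02 -1.4000e-01 -4.7500e+00] F [-0.5  0.4 -0.2] w 60.0 q [ 1. 24. 92. -0. 64.  6.]
turn [ 0.09 -0.14 -0.25] shift [  0.2 -33.1  75.1] shift after turn [  0.6 -33.   75.2]
```

servo_tool:
  plan:
    - [[0,0,0],[1,-17,0],60]
    - [[0,0,0],[0,-16,0],60]
    - [[0,0,0],[0,0,0],60]
    - [[0,0,0],[0,0,0],60]
    - [[0,0,0],[0,0,0],60]
    - [[0,0,0],[0,0,0],60]
    - [[0,0,0],[0,0,0],60]
    - [[0,0,0],[0,0,0],60]
    - [[0,0,0],[0,0,0],60]
    - [[0,0,0],[0,0,0],60]

```text
time_s: 24.5
ee_pos: [610.8, 56.7, 142.2]
ee_rot: [179.9, -0.1, -4.8]
force: [-0.2, -0.5, -0.4]
gripper_width: 60.1
```

```bash
python3 -c "
from h import *
need([611,56,68]); snap('wrist','w7.png');d=load('w7.png')
g=cv2.cvtColor(d['pixels'],cv2.COLOR_RGB2GRAY); 
print(proj(d,[611,56,98]))"
```

```text
t 24.5 pos [610.8  56.7 142.2] rot [ 1.7991e+02 -1.4000e-01 -4.7600e+00] F [-0.2 -0.5 -0.4] w 60.1 q [ 4. 25. 91. -0. 65.  9.]
turn [ 0.09 -0.14 -0.26] shift [ 0.1  0.6 74.2] shift after turn [ 0.3  0.7 74.2]
(np.float64(255.3583591524445), np.float64(217.2414160107105))
```

View pics/w7.png

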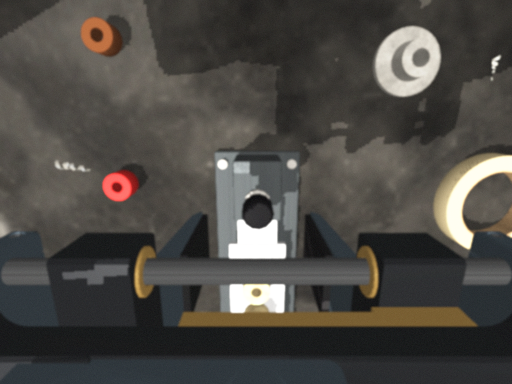

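servo_tool:
  plan:
    - [[0,0,0],[0,0,15],60]
    - [[0,0,0],[0,0,15],60]
    - [[0,0,0],[0,0,15],60]
    - [[0,0,0],[0,0,10],60]
    - [[0,0,0],[0,0,5],60]
    - [[0,0,0],[0,0,0],60]
    - [[0,0,0],[0,0,0],60]
    - [[0,0,0],[0,0,0],60]
    - [[0,0,0],[0,0,0],60]
    - [[0,0,0],[0,0,0],60]

```text
time_s: 25.8
ee_pos: [611.0, 56.7, 77.8]
ee_rot: [179.9, -0.1, -4.7]
force: [0.1, -0.7, 0.1]
gripper_width: 60.1
```

```bash
python3 -c "
from h import *
need([611,56,68])"
```

```text
t 25.8 pos [611.   56.7  77.8] rot [ 1.7991e+02 -1.4000e-01 -4.7500e+00] F [ 0.1 -0.7  0.1] w 60.1 q [ 4. 28. 95. -0. 57.  9.]
turn [ 0.09 -0.14 -0.25] shift [0.1 0.7 9.8] shift after turn [0.1 0.7 9.8]
```

servo_tool:
  plan:
    - [[0,0,0],[0,1,4],60]
    - [[0,0,0],[0,0,4],60]
    - [[0,0,0],[0,0,1],60]
    - [[0,0,0],[0,0,0],60]
    - [[0,0,0],[0,0,0],40]
    - [[0,0,0],[0,0,0],15]
    - [[0,0,0],[0,0,0],15]
    - [[0,0,0],[0,0,0],15]
    - [[0,0,0],[0,0,0],15]
    - [[0,0,0],[0,0,0],15]
  squeeze: 15

```text
time_s: 27.05
ee_pos: [612.0, 55.6, 68.3]
ee_rot: [179.9, -0.3, -4.7]
force: [0.6, -0.5, -0.7]
gripper_width: 25.3
```

```bash
python3 -c "
from h import *
need([611,56,68]);snap('scene','s8.png')
im=cv2.imread('pics/s8.png')[130:260,180:380]; cv2.imwrite('pics/s8c.png',cv2.resize(im,None,fx=4,fy=4,interpolation=cv2.INTER_CUBIC))"
```

```text
t 27.05 pos [612.   55.6  68.3] rot [179.92  -0.27  -4.75] F [ 0.6 -0.5 -0.7] w 25.3 q [ 4. 29. 96. -0. 55.  9.]
turn [ 0.08 -0.27 -0.25] shift [-1.  -0.3  0.3] shift after turn [-1.  -0.3  0.3]
```

View pics/s8c.png

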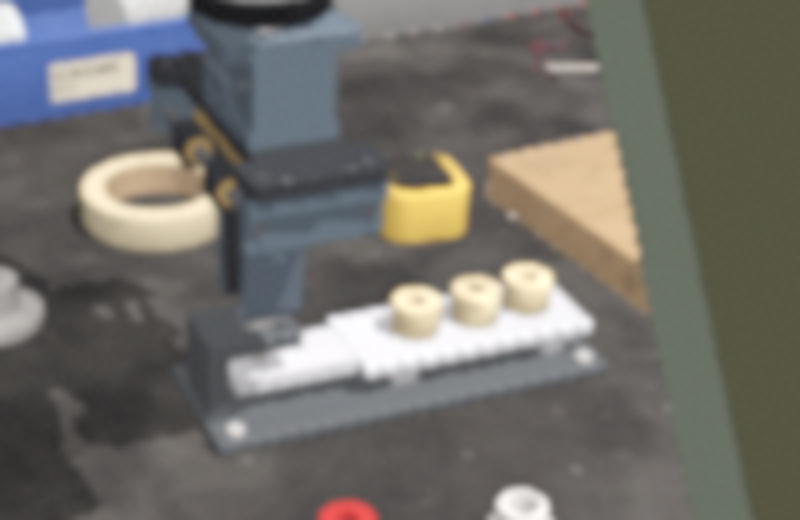

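servo_tool:
  plan:
    - [[0,0,0],[0,0,0],10]
    - [[0,0,0],[0,0,0],10]
    - [[0,0,0],[0,0,-3],10]
    - [[0,0,0],[0,0,-3],10]
    - [[0,0,0],[0,0,-3],10]
    - [[0,0,0],[0,0,-3],10]
    - [[0,0,0],[0,0,-2],10]
    - [[0,0,0],[0,0,-2],10]
    - [[0,0,0],[0,0,-2],10]
    - [[0,0,0],[0,0,-2],10]
  squeeze: 50

```text
time_s: 28.35
ee_pos: [611.9, 55.6, 84.4]
ee_rot: [179.9, -0.1, -4.8]
force: [4.9, 0.5, -15.3]
gripper_width: 24.4
```

```bash
python3 -c "
from h import *
need([611.5,56,84])"
```

```text
t 28.35 pos [611.9  55.6  84.4] rot [ 1.799e+02 -1.400e-01 -4.750e+00] F [  4.9   0.5 -15.3] w 24.4 q [ 4. 28. 95. -0. 58.  9.]
turn [ 0.1  -0.14 -0.25] shift [-0.4 -0.4  0.4] shift after turn [-0.4 -0.4  0.4]
```

servo_tool:
  plan:
    - [[0,0,0],[0,0,-1],10]
    - [[0,0,0],[0,0,-1],10]
    - [[0,0,0],[0,0,-1],10]
    - [[0,0,0],[0,0,-1],10]
    - [[0,0,0],[0,0,-1],10]
    - [[0,0,0],[0,0,-1],10]
    - [[0,0,0],[0,0,-1],10]
    - [[0,0,0],[0,0,-1],10]
    - [[0,0,0],[0,0,-1],10]
    - [[0,0,0],[0,0,-1],10]

```text
time_s: 29.6
ee_pos: [611.9, 55.5, 84.4]
ee_rot: [179.9, 0.1, -4.8]
force: [6.2, -0.3, -15.4]
gripper_width: 24.2
```

```bash
python3 -c "
from h import *
need([611.5,56,84]);snap('scene','s9.png')
im=cv2.imread('pics/s9.png')[130:260,180:380]; cv2.imwrite('pics/s9c.png',cv2.resize(im,None,fx=4,fy=4,interpolation=cv2.INTER_CUBIC))"
```

```text
t 29.6 pos [611.9  55.5  84.4] rot [ 1.7986e+02  1.0000e-01 -4.7500e+00] F [  6.2  -0.3 -15.4] w 24.2 q [ 4. 28. 94. -0. 58.  9.]
turn [ 0.14  0.1  -0.25] shift [-0.4 -0.4  0.4] shift after turn [-0.4 -0.4  0.4]
```

View pics/s9c.png

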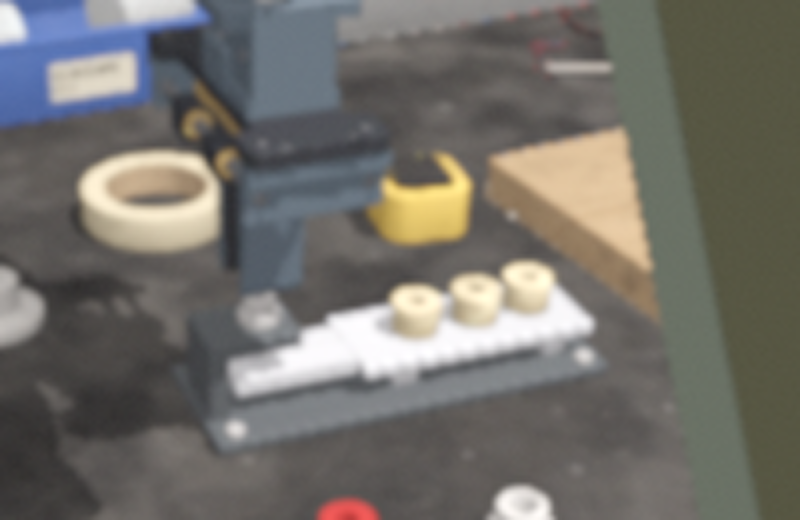

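```bash
python3 -c "
from h import *
env.job_done();need([611.5,56,84])"
```

```text
the job is handed in; nothing more can be done
the job is handed in; nothing more can be done
```

The job is handed in at about 29.6 s, with the three spacers in a row on the shelf and the plunger knob held up in the gripper. No verdict was reported, and no state could be read after handing in.

- **Row of spacers:** I set both brass spacers upright on the shelf's middle line next to the standing one. The scene camera gave centre-to-centre distances of about 40 and 36 mm, under the 47 mm limit. The two I placed went down on the measured middle line. I estimate the standing spacer, which I did not touch, is 2–3 mm off it, within the 9 mm allowed.
- **Plunger:** I gripped the knob with a 50 N squeeze and pulled it straight up. The tool rose 16.1 mm and stopped there under further upward pull, at about 15.4 N. That fits the knob resting against its stop with no slipping. About 6 N of sideways force also showed, from the grip being slightly off centre.
- **Last picture:** it showed all three spacers upright and clear of the fingers. The bush, cast hub and tape measure looked unmoved in the parts of them it showed.
- **Disagreement between measurements:** the cameras differed from each other and from the arm by 2–4 mm. I settled the spacer positions by gripping them, and the knob position by averaging the estimates.

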